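# Find and mark the balance point of a drum lifter

### The arm

A 6-joint arm with a two-finger parallel gripper is mounted at the origin on the work surface. World frame = base frame: x ahead of the robot, y to its left, z up, the work surface at z = 0. Lengths are in m, angles in rad, forces in N, time in s.
With the tool pointing down it reaches from about 0.35 to 0.975 m from the base axis. Payload 4.9 kg.
Tool frame: the origin (TCP) lies on the centre line of the jaws, within the pads' length; the fingertips stand 14 mm ahead of it and the grasp point (between the pads) lies 5 mm behind it (manip.nose_length is the distance from the TCP to the fingertips, in m); z points along the fingers, y is the line along which they close (so a half turn about z gives the same grasp; the last joint's range is limited). The gripper opens to 85 mm and grips with 20 to 120 N. Pads are 22 mm wide; open, the fingers measure 114 mm over their backs; the gripper's body (76 mm by 85 mm) begins 54 mm behind the grasp point. The pads swing forward as they close: fully open they stand 13 mm farther back than shut.
Start: joints at [1.138, 0.053, 1.613, -0, 1.476, -0.119], TCP at [0.193, 0.594, 0.245] pointing down, gripper open.
Joint ranges: [-3.01, 3.01], [-1.01, 2.22], [0.06, 2.58], [-1.02, 4.17], [0.09, 2.62], [-3.14, 3.14]. Speed limits (rad/s): [2.57, 2.57, 3.14, 3.14, 3.14, 3.14].

### API

Orientations are given as a unit quaternion [w, x, y, z].
In Python, from plant import manip, imaging gives the robot as it stands.
- The arm moves only by the tool play_rows, never from a script. Its argument "commands" is a list of rows, each a list of 6 numbers: the shift along the tool's x, y, z in mm, then the turn, a rotation vector about the tool's x, y, z in degrees. A call has 1 to 5 rows; each row shifts and turns the commanded pose from where the row before left it, along the tool's axes as they then stand; what a row does not reach is not made up. A row lasts 1/12 s, in which the tool goes at most 41.7 mm and 7.16 degrees, less where a joint would pass 70% of its speed; a pose out of reach is approached as far as the arm can. A call is refused whole if a number of a shift passes 41.7 or a number of a turn 7.16, either way. A call with a gripper value outside its range is refused whole. "hand" is the finger opening in mm, from 0 to 85.4, set as the call begins (left out, the last holds). The fingers move at their own pace and stop on an object; the grip force is fixed at half the most. Time passes only in rows, so rows that do not move let the fingers close. It gives the time, the measured TCP pose, the force, the opening and the grip force at its end, in the units of the state.
- manip.state(): the state, without advancing time (a new reading comes with each control period).
- imaging.grab_frame(name): name is "side" or "top" or "wrist"; returns a dict with "image" (480x640x3 uint8, red, green, blue), "fx", "fy", "cx", "cy" (pixels), "R" (3x3) and "t" (3): a world point X has camera coordinates R X + t; the wrist camera has in their place "mount" (4x4, takes a point from camera to tool coordinates, whose origin is the TCP and whose axes are the flange's). Camera axes: x right, y down, z forward; pixel columns grow to the right and rows downward; lengths in m; the calibration is good to about 2 mm. A picture is of the moment at which its call begins: read the wrist's pose just before it. There is no depth.
- manip.job_done(): hands the job in; it is judged then, once.
The state is a dict: "time": time; "joint_pos": joint angles; "joint_vel": joint speeds; "joint_efforts": joint torques, N m; "tool_pos": TCP position; "tool_rot": TCP orientation; "contact_force": force on the tool from outside, world axes, zero at the start; "ft_torque": the same for the moment, N m; "gripper_width": opening from 0.0 (shut) to 1.0 (fully open); "grasp_force": force on a finger pad.
Only numpy, scipy, OpenCV 4.12 (cv2) and the standard library are available. Lean on these libraries where they do the work, as an engineer would, in place of code of your own. Each camera call takes 0.05 s, during which the arm holds its last target. There are 200 camera calls.

### The job

The drum lifter lies across the fulcrum edge of the balance stand, tipped down at one end. Slide it along the edge with gentle pushes on its ends, never gripping or pressing it, until it balances level on the edge by itself with nothing touching it. Then press the marker above it down, firmly enough to leave a mark on the balanced lifter but not hard, and let it spring back with the lifter still balanced; leave the other things on the bench alone.

Things in the scene. Friction and masses are not known exactly. Their poses are not given: they have to be found in the camera images.
- lifter: Washing-machine drum lifter: ridged grey plastic rib, 0.5 to 0.7 kg, 280 mm long, 60 mm wide at its flat underside, 38 mm tall, narrowing to a 24 mm ridge; a tongue 22 mm long, 32 mm wide, 8 mm thick continues the underside at each end. Origin: mid-length, at the underside; y along it, z up. Its centre of mass is hidden, up to 30 mm from mid-length. It starts tipped about 0.1 rad.
- left_end (a point): Tip of the tongue at the lifter's +y end, 4 mm above the underside, 162 mm from mid-length. Its height against right_end shows the tipping: about 31 mm difference when tipped, near 0 when balanced; it rocks for about 1 s before it rests. A tipped lifter is best pushed along its slope: a level push can jam it. The friction of a pushing finger can hold it tipped or level: judge the balance with the finger off.
- right_end (a point): Tip of the tongue at the lifter's -y end; otherwise like left_end.
- edge (a point): Middle of the top of the fixed balance stand's fulcrum edge, 90 mm above the bench: a steel bar with a hard-rubber facing, its flat top 14 mm wide along y and 66 mm long along x; the stand's y runs along the lifter. The lifter balances when its centre of mass is over the flat; friction about 0.4 to 0.8. A bridge 102 mm wide (x), 24 mm deep (y), 158 mm high spans the lifter over the edge.
- rail (a point): Middle of the top of the stand's +y catch rail, 10 mm lower than the edge and 105 mm from it; a like rail lies at -105 mm. Each is 82 mm long (x), 10 mm wide, with two cheeks, tops 107 mm above the bench, that guide the lifter's sides with 5 mm play. An unbalanced lifter rests on the edge and one rail.
- marker: Sprung plunger upright in the bridge over the middle of the edge: black cap 28 mm across, 10 mm thick, on a 10 mm rod. Origin: centre of the cap's top, 200 mm above the bench at rest. It moves down up to 14 mm against a soft spring (about 2 N); its stiff rubber tip (5 N/mm) meets the balanced lifter after 8 mm. The mark needs 2 N or more on the lifter; over 20 N spoils it.
- detergent: Bystander: white plastic bottle, 68 mm across, 190 mm tall, standing; origin at the middle of its underside.
- spare: Bystander: a second lifter of the same shape lying on the bench beyond the stand; origin as for the lifter.
- driver: Bystander: screwdriver lying on the bench; origin at the middle of its underside.
- screw_cup: Bystander: steel cup 80 mm across, 60 mm tall; origin at the middle of its underside.

How it is judged:
By the outcome, as a careful person would: the job done as asked, in the order asked, and still so for the second after the job is handed in, with the robot touching nothing.
It also fails if it takes over 64 s, if anything falls off the work surface, if the arm or the gripper's body presses on something with over 40 N, if the wrist force passes 120 N, or if a joint passes its speed limit or range.

## Working session

There is one attempt and no reset: what is moved stays moved. The work goes in short steps, Python scripts to look and compute and a tool call to move; the robot and the scene stay as the last step left them, time stands still between calls to the robot, and variables do not carry over. Pictures are saved under pics/ and viewed, at most 10 in all, crops included, and the job is handed in when it is done.

Besides the shell and the picture viewer there is one more tool, called after "Emit:" as a command line: name --pt "numbers of a row" for each row, then --argument value for the rest. play_rows: Moves the arm, as the interface text tells. Its arguments: {"type":"object","properties":{"commands":{"type":"array","items":{"type":"array","items":{"type":"number"}}},"hand":{"type":"number"}},"required":["commands"]}

```bash
mkdir -p pics; ls
python3 - <<'E'
from plant import manip, imaging
import cv2,numpy as np
print(manip.state())
for n in ("side","top"):
    f=imaging.grab_frame(n); cv2.imwrite(f"pics/{n}0.png",f["image"][:,:,::-1])
    R=np.array(f["R"]);t=np.array(f["t"]);print(n,f["fx"],f["cx"],f["cy"],(-R.T@t).round(3),R.round(3).tolist())
E
```

```text
pics
{'time': 0.0, 'joint_pos': array([ 1.13799575e+00,  5.33202482e-02,  1.61430628e+00,  2.03984006e-05,
        1.47601570e+00, -1.18988604e-01]), 'joint_vel': array([ 0.00059226,  0.00119637, -0.00135104,  0.00175116,  0.00256981,
       -0.00032771]), 'joint_efforts': array([ 4.78636084e-04, -3.93655729e+01, -3.70189083e+01, -1.59511819e-04,
        6.89987792e-03, -1.56585077e-05]), 'tool_pos': array([0.19266202, 0.59392981, 0.24407836]), 'tool_rot': array([-2.88929523e-04,  1.56263838e-01,  9.87714818e-01, -9.83269638e-04]), 'contact_force': array([0.49626031, 0.7364898 , 0.34740556]), 'ft_torque': array([-0.00334454, -0.01852475, -0.01844795]), 'grasp_force': 0.0, 'gripper_width': 0.9978608005746478}
side 535.6786531887528 316.1934413302856 250.8692797633422 [0.3   0.732 1.031] [[-0.911, -0.412, 0.019], [-0.312, 0.657, -0.687], [0.271, -0.632, -0.727]]
top 454.572654218877 310.3698880306244 234.51167178425882 [ 0.555 -0.059  1.218] [[-0.007, -1.0, -0.008], [-0.999, 0.007, -0.053], [0.053, 0.007, -0.999]]
```

View pics/side0.png

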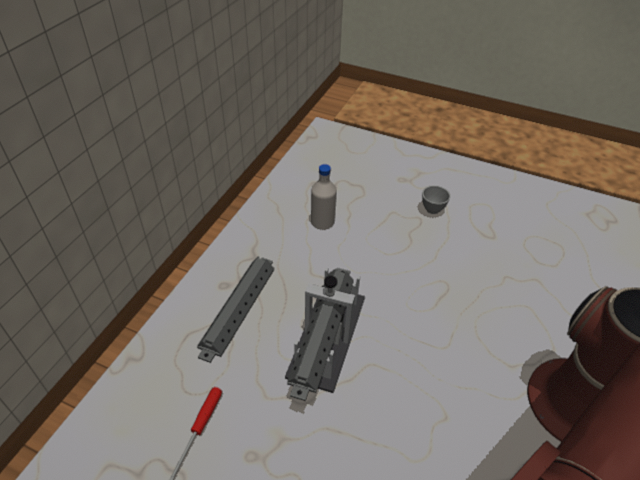

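View pics/top0.png

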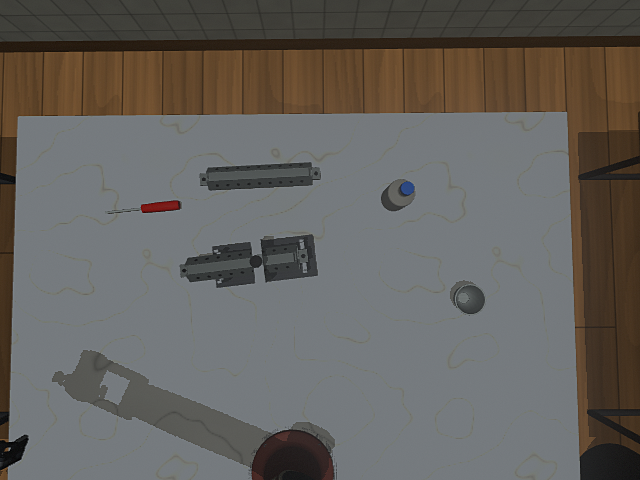

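The side view shows the lifter under the bridge, cap at about (330,282), with its near (+y) tongue at about (302,393). In the top view the cap is at (256,261), the left tongue at (183,271) and the right end near (308,256). I'll enlarge both.

Run:
```python
import cv2,numpy as np
a=cv2.imread("pics/top0.png")[225:300,170:330]; b=cv2.imread("pics/side0.png")[260:415,270:380]
a=cv2.resize(a,(800,375),interpolation=cv2.INTER_CUBIC); a=np.clip(a*1.6,0,255).astype(np.uint8)
b=cv2.resize(b,(426,600),interpolation=cv2.INTER_CUBIC); b=np.clip(b*1.6,0,255).astype(np.uint8)
cv2.imwrite("pics/topc.png",a);cv2.imwrite("pics/sidec.png",b)
```

```text
(no output)
```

View pics/topc.png

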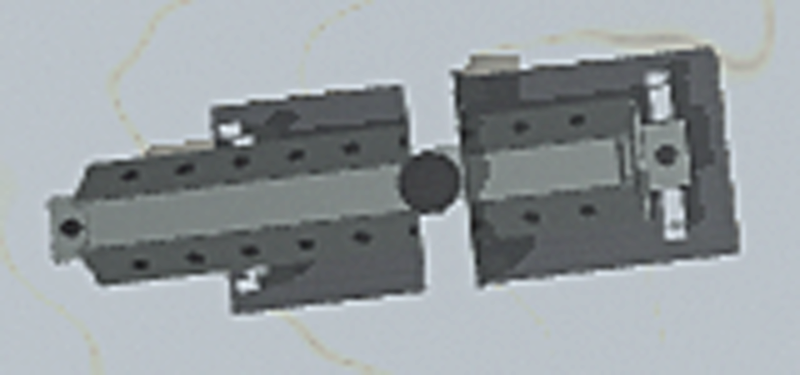

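View pics/sidec.png

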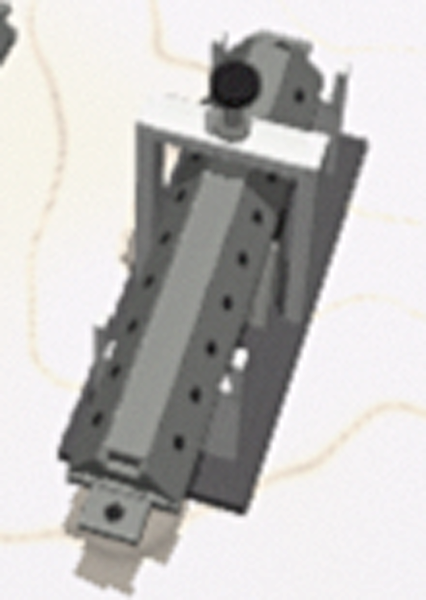

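The crops show tongue-tip midpoints at top-image (180.8,271) and (308,255.4), the cap at (255.6,261.6), and the left tip at side-image (298.7,397.5).

```bash
cat > h.py <<'E'
from plant import manip, imaging
import cv2,numpy as np
def cam(n):
    f=imaging.grab_frame(n); return f
def ray(f,u,v):
    R=np.array(f["R"]);t=np.array(f["t"])
    d=R.T@np.array([(u-f["cx"])/f["fx"],(v-f["cy"])/f["fy"],1]);return -R.T@t,d/np.linalg.norm(d)
def onz(f,u,v,z):
    o,d=ray(f,u,v);return o+d*(z-o[2])/d[2]
def tri(f,p,g,q):
    a,d=ray(f,*p);b,e=ray(g,*q)
    s=np.linalg.lstsq(np.c_[d,-e],b-a,rcond=None)[0]
    P,Q=a+d*s[0],b+e*s[1];return (P+Q)/2,np.linalg.norm(P-Q)
def proj(f,X):
    c=np.array(f["R"])@X+np.array(f["t"]);return c[0]/c[2]*f["fx"]+f["cx"],c[1]/c[2]*f["fy"]+f["cy"]
E
python3 - <<'E'
from h import *
T=cam("top");S=cam("side")
print("left tri",tri(T,(180.8,271),S,(298.7,397.5)))
print("cap tri",tri(T,(255.6,261.6),S,(330,281.5)),onz(T,255.6,261.6,.2))
for zl,zr in((.078,.108),(.110,.080)):
    L=onz(T,180.8,271,zl);Rr=onz(T,308,255.4,zr);print(L,Rr,np.linalg.norm(L-Rr),((L+Rr)/2))
d=L-Rr;print("yaw",np.degrees(np.arctan2(-d[0],d[1])))
# base plate corners at z~0.01
for p in((711,47),(740,250),(480,286),(455,70),(212,106),(233,313)):print(p,onz(T,170+p[0]/5,225+p[1]/5,.01).round(3))
# holes at tongues
print("tongue-left hole",onz(T,170+69/5,225+227/5,.09),onz(T,170+665/5,225+154/5,.09))
# side predictions of left tip
for z in(.078,.110):print(z,proj(S,onz(T,180.8,271,z)))
E
```

```text
left tri (array([0.52519626, 0.27467539, 0.07569167]), np.float64(0.001701001056682905))
cap tri (array([0.54962123, 0.07183534, 0.19544632]), np.float64(0.0014125410778994883)) [0.54897695 0.07102645 0.2       ]
[0.52605675 0.27428793 0.078     ] [ 0.56269123 -0.0451398   0.108     ] 0.32291819101786357 [0.54437399 0.11457406 0.093     ]
[0.52685953 0.26492274 0.11      ] [ 0.56289398 -0.04478189  0.08      ] 0.31323383835705193 [0.54487676 0.11007042 0.095     ]
yaw 6.63658123413727
(711, 47) [ 0.619 -0.055  0.01 ]
(740, 250) [ 0.511 -0.07   0.01 ]
(480, 286) [0.493 0.068 0.01 ]
(455, 70) [0.608 0.081 0.01 ]
(212, 106) [0.59 0.21 0.01]
(233, 313) [0.48  0.199 0.01 ]
tongue-left hole [0.52779197 0.26333285 0.09      ] [ 0.56191663 -0.03250757  0.09      ]
0.078 (np.float64(297.94907534699206), np.float64(396.52636821899114))
0.11 (np.float64(299.60528994486987), np.float64(384.1308769236673))
```

Emit:
play_rows --pt "0 0 0 0 0 -6.1" --pt "0 0 0 0 0 -6.1" --pt "0 0 0 0 0 -6.1" --pt "0 0 0 0 0 -6.1" --hand 0

```text
time: 0.53
tool_pos: [0.1928, 0.5943, 0.2449]
tool_rot: [-0.0, -0.059, 0.998, -0.0]
contact_force: [-1.0, 0.5, 0.3]
gripper_width: 0.456
grasp_force: 0.0
```

Emit:
play_rows --pt "-27 -26 0 0 0 0" --pt "-27 -26 0 0 0 0" --pt "-27 -26 0 0 0 0" --pt "-27 -26 0 0 0 0" --pt "-27 -26 0 0 0 0"

```text
time: 0.95
tool_pos: [0.3425, 0.4791, 0.2451]
tool_rot: [-0.0, -0.056, 0.998, -0.0]
contact_force: [1.2, 0.4, 0.3]
gripper_width: -0.003
grasp_force: 0.0
```

Emit:
play_rows --pt "-27 -26 10 0 0 0" --pt "-27 -26 10 0 0 0" --pt "-27 -26 10 0 0 0" --pt "-27 -26 10 0 0 0" --pt "-27 -26 10 0 0 0"

```text
time: 1.37
tool_pos: [0.4914, 0.3648, 0.1947]
tool_rot: [-0.0, -0.056, 0.998, 0.0]
contact_force: [-0.3, 0.5, 0.1]
gripper_width: 0.0
grasp_force: 0.0
```

```bash
cat >> h.py <<'E'
from scipy.spatial.transform import Rotation as Ro
def tool():
    s=manip.state();q=s["tool_rot"];return s,Ro.from_quat([q[1],q[2],q[3],q[0]]).as_matrix()
def need(X):
    s,M=tool();return (M.T@(np.array(X)-s["tool_pos"])*1000).round(1)
U=np.array([-.115,.993,0])
E
python3 - <<'E'
from h import *
s,M=tool();print(s["time"],s["tool_pos"],M.round(3).tolist(),s["contact_force"],manip.nose_length,s["gripper_width"])
tip=np.array([.5258,.2745,.0767])
print(need(tip+U*.035+[0,0,.0]))
w=imaging.grab_frame("wrist");print(np.array(w["mount"]).round(3).tolist())
cv2.imwrite("pics/w1.png",np.clip(w["image"][:,:,::-1]*1.3,0,255).astype(np.uint8))
E
```

```text
1.3667 [0.49142446 0.36484537 0.19473606] [[-0.994, -0.112, -0.0], [-0.112, 0.994, 0.0], [0.0, 0.0, -1.0]] [-0.30476136  0.52445527  0.12978842] 0.014 0.00020138974889648826
[-24.  -58.6 118. ]
[[-0.0, -0.951, -0.309, 0.08], [1.0, -0.001, 0.001, 0.0], [-0.001, -0.309, 0.951, -0.128], [0.0, 0.0, 0.0, 1.0]]
```

View pics/w1.png

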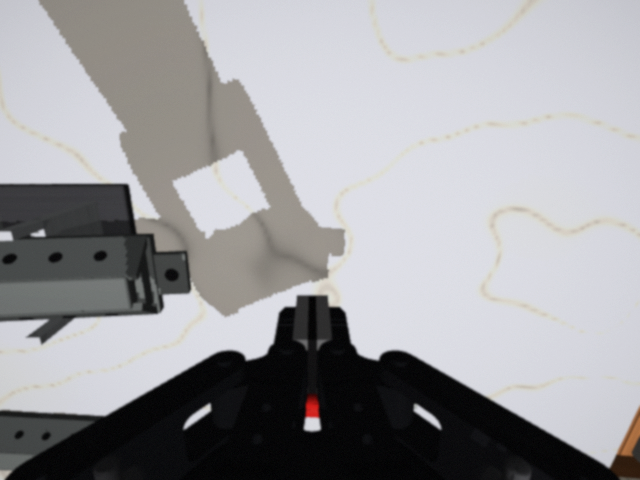

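The wrist view shows the left tongue at (175,272) and the closed fingers at (312,310), so the layout agrees with the measurements. I'll go down behind the tip.

Emit:
play_rows --pt "-12 0 30 0 0 0" --pt "-12 -10 30 0 0 0" --pt "0 -24 30 0 0 0" --pt "0 -24 28 0 0 0" --pt "0 0 0 0 0 0"

```text
time: 1.83
tool_pos: [0.5163, 0.3063, 0.0694]
tool_rot: [-0.006, -0.055, 0.998, -0.003]
contact_force: [-0.7, -0.9, -1.1]
gripper_width: 0.001
grasp_force: 0.0
```

Run:
```python
from h import *
s,M=tool();print(s["time"],s["tool_pos"],s["contact_force"])
w=imaging.grab_frame("wrist");print(w["fx"],w["cx"],w["cy"])
cv2.imwrite("pics/w2.png",np.clip(w["image"][:,:,::-1]*1.3,0,255).astype(np.uint8))
```

```text
1.8333 [0.51626767 0.30632902 0.06938719] [-0.66645967 -0.85745901 -1.11639675]
360.8862808104965 311.86588668614456 242.9156790447262
```

View pics/w2.png

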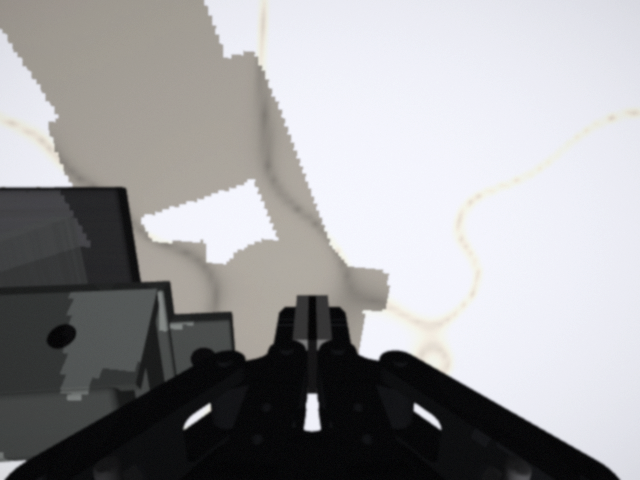

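The wrist view shows the tongue's tip edge at column 233, with its near-base corner at (233,313) and the fingertips at columns 295–330, row 296. I'll compute the tongue's position relative to the tool.

```bash
cat >> h.py <<'E'
def wray(w,s,M,u,v):
    m=np.array(w["mount"]);d=m[:3,:3]@np.array([(u-w["cx"])/w["fx"],(v-w["cy"])/w["fy"],1])
    return s["tool_pos"]+M@m[:3,3],M@d
def wz(w,s,M,u,v,z):
    o,d=wray(w,s,M,u,v);return o+d*(z-o[2])/d[2]
E
python3 - <<'E'
from h import *
s,M=tool()
w=imaging.grab_frame("wrist");s2,_=tool()
print(s["tool_pos"],s2["tool_pos"],s2["contact_force"],M.round(3).tolist())
cv2.imwrite("pics/w2b.png",w["image"][:,:,::-1])
g=w["image"].mean(2)
print("row330 dark->bright", [ (c,int(g[325,c])) for c in range(222,246,3)])
for z in(.077,.081):
    C=wz(w,s,M,233,313,z);print(z,C,"tool:",(M.T@(C-s["tool_pos"])*1000).round(1))
m=np.array(w["mount"])
for X in([.011,0,.014],[.011,.006,.014],[-.011,0,.014]):
    c=m[:3,:3].T@(np.array(X)-m[:3,3]);print(X,c[:2]/c[2]*w["fx"]+[w["cx"],w["cy"]])
E
```

```text
[0.51768757 0.30856204 0.07250671] [0.51947691 0.31043538 0.07547697] [ 0.15781762 -0.27735855  0.51663598] [[-0.994, -0.109, -0.008], [-0.109, 0.994, -0.004], [0.009, -0.003, -1.0]]
row330 dark->bright [(222, 58), (225, 49), (228, 31), (231, 118), (234, 128), (237, 128), (240, 128), (243, 128)]
0.077 [0.50890812 0.27770887 0.077     ] tool: [ 12.1 -29.7  -4.3]
0.081 [0.50664386 0.27844941 0.081     ] tool: [ 14.3 -28.8  -8.3]
[0.011, 0, 0.014] [310.6352972  294.39866347]
[0.011, 0.006, 0.014] [324.50345072 294.38723753]
[-0.011, 0, 0.014] [310.70019031 338.60077379]
```

Emit:
play_rows --pt "-3 -12 0 0 0 0" --pt "0 -12 0 0 0 0" --pt "0 0 0 0 0 0" --pt "0 0 0 0 0 0" --pt "0 0 0 0 0 0"

```text
time: 2.35
tool_pos: [0.5269, 0.2881, 0.0784]
tool_rot: [0.001, -0.056, 0.998, 0.0]
contact_force: [0.9, 0.4, -0.3]
gripper_width: 0.002
grasp_force: 0.0
```

Emit:
play_rows --pt "0 -3 -0.3 0 0 0" --pt "0 -3 -0.3 0 0 0" --pt "0 -3 -0.3 0 0 0" --pt "0 -3 -0.3 0 0 0" --pt "0 0 0 0 0 0"

```text
time: 2.77
tool_pos: [0.5279, 0.2758, 0.079]
tool_rot: [0.0, -0.056, 0.998, 0.0]
contact_force: [-0.4, 2.0, 2.2]
gripper_width: -0.003
grasp_force: 1.5
```

Run:
```python
from h import *
s,M=tool();w=imaging.grab_frame("wrist");s2,_=tool()
print(s["time"],s["tool_pos"],s["contact_force"],s2["contact_force"])
g=w["image"].mean(2)
print([ (c,int(g[325,c])) for c in range(240,300,4)])
cv2.imwrite("pics/w3.png",w["image"][:,:,::-1])
```

```text
2.7667 [0.52791073 0.27584778 0.07896547] [-0.42907104  2.02900535  2.20586968] [-0.81605023  2.87708033  2.36613643]
[(240, 19), (244, 10), (248, 11), (252, 8), (256, 10), (260, 11), (264, 60), (268, 64), (272, 63), (276, 46), (280, 16), (284, 16), (288, 15), (292, 18), (296, 45)]
```

Emit:
play_rows --pt "0 -2 -0.3 0 0 0" --pt "0 -2 -0.3 0 0 0" --pt "0 0 0 0 0 0" --pt "0 10 0 0 0 0" --pt "0 20 0 0 0 0"

```text
time: 3.23
tool_pos: [0.5247, 0.3, 0.0784]
tool_rot: [-0.001, -0.055, 0.998, -0.001]
contact_force: [0.1, 0.3, -0.1]
gripper_width: 0.001
grasp_force: 0.0
```

Emit:
play_rows --pt "0 0 0 0 0 0" --pt "0 0 0 0 0 0" --pt "0 0 0 0 0 0" --pt "0 0 0 0 0 0" --pt "0 0 0 0 0 0"

```text
time: 3.65
tool_pos: [0.5247, 0.3011, 0.0788]
tool_rot: [-0.0, -0.056, 0.998, -0.0]
contact_force: [-0.1, -0.1, -0.8]
gripper_width: 0.003
grasp_force: 0.0
```

```bash
cat > chk.py <<'E'
from h import *
s,M=tool();w=imaging.grab_frame("wrist");T=cam("top")
print(s["time"],s["tool_pos"],s["contact_force"])
import sys;n=sys.argv[1]
cv2.imwrite(f"pics/w_{n}.png",w["image"][:,:,::-1]);cv2.imwrite(f"pics/t_{n}.png",T["image"][:,:,::-1])
# tongue top corners: near-base edge row & tip column in the wrist view, via gradient profiles
g=w["image"].mean(2)
r=[np.argmin(np.diff(g[200:,c]))+200 for c in (205,212,219)] if 0 else None
# right tongue hole/top tip in top image: last strong change along the axis row
t=T["image"].mean(2)
np.set_printoptions(linewidth=250)
E
cat >> chk.py <<'E'
def show(a,k=4):return cv2.resize(np.clip(a[:,:,::-1]*1.5,0,255).astype(np.uint8),None,fx=k,fy=k,interpolation=cv2.INTER_NEAREST)
cv2.imwrite(f"pics/c_{n}.png",np.vstack([show(w["image"][180:420,100:300],2.5)[:,:500],]))
E
python3 chk.py a
```

```text
3.65 [0.52467666 0.30107929 0.07883018] [-0.08616743 -0.1297892  -0.84986072]
```

View pics/c_a.png

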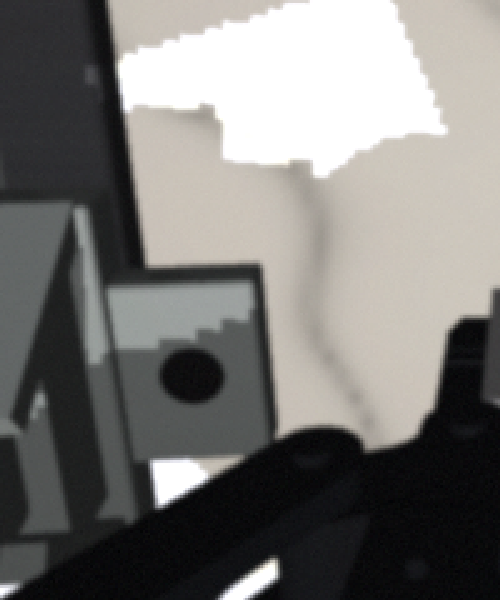

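The crop shows the whole tongue: top face near edge at row ~292, far edge ~361, tip column ~205–210, hole at (177,330). I'll turn this into an automatic height reading.

Run:
```python
from h import *
np.set_printoptions(linewidth=250)
g=cv2.imread("pics/w_a.png").mean(2).astype(int)
for c in(197,201):print(c,"rows280-",g[280:300,c].tolist(),"rows350-",g[350:372,c].tolist())
print("row330",g[330,160:215].tolist()); print("row350",g[350,195:216].tolist())
s,M=tool();w=imaging.grab_frame("wrist")
from scipy.optimize import brentq
f=lambda z:np.linalg.norm(wz(w,s,M,204.8,292,z)-wz(w,s,M,210,360,z))-.032
for z in(.07,.08,.09,.1):print(z,f(z))
z=brentq(f,.04,.13);print(z,wz(w,s,M,204.8,292,z),wz(w,s,M,210,360,z))
t=cv2.imread("pics/t_a.png").mean(2).astype(int)
print(t[250:262,296:316])
```

```text
197 rows280- [129, 128, 128, 123, 107, 76, 44, 30, 28, 28, 32, 44, 66, 85, 97, 104, 105, 106, 106, 106] rows350- [57, 58, 58, 57, 56, 57, 57, 58, 56, 56, 55, 59, 64, 54, 33, 14, 6, 6, 8, 7, 6, 7]
201 rows280- [129, 128, 129, 122, 104, 72, 41, 29, 26, 26, 25, 29, 38, 48, 53, 59, 61, 62, 65, 68] rows350- [57, 55, 57, 56, 58, 57, 57, 57, 56, 54, 44, 29, 16, 8, 6, 7, 6, 9, 8, 7, 7, 8]
row330 [58, 57, 53, 39, 23, 10, 9, 8, 8, 8, 10, 9, 11, 8, 8, 9, 8, 9, 10, 8, 10, 9, 9, 10, 8, 11, 10, 12, 16, 32, 47, 56, 58, 59, 59, 57, 58, 58, 59, 59, 59, 59, 57, 51, 43, 33, 25, 28, 54, 91, 118, 128, 127, 127, 126]
row350 [57, 57, 57, 57, 58, 56, 57, 57, 58, 56, 53, 45, 35, 26, 28, 55, 95, 120, 126, 126, 126]
0.07 0.0012733127702182212
0.08 -0.0011616585965474532
0.09 -0.0035966299633130236
0.1 -0.0060316013300788125
0.07522927204646987 [0.51248199 0.25724483 0.07522927] [0.5443548  0.26009505 0.07522927]
[[ 60  61  60  62  63  61  59  54  71  93  98  96  95  95  98  98  96  96  78 101]
 [ 63  66  50  53  68  81  79  65  57  79  97  96  95  95  96  96  95  99 108  80]
 [ 92  91  98 102  96  53  83  83  86 110  94  95  96 100 101  99  97  97 104  81]
 [ 96  95  95  97  93  44 101  77  68 105  95  96  95  54  53  66 101 100 101  59]
 [ 93  95  95  97  96  48 103  77  67 103  74  98  97  41  46  45  61 101  95  64]
 [ 93  95  93  95  97  53  84  98  69 106  65  98  80  43  48  46  52 103  96  54]
 [ 94  94  93  96  98  58  85  98  54  98  67  99  96  43  44  43  58 101  96  64]
 [ 94  94  94  95  95  71  54  99  61 101  79  98  99  99  82  71 101  99  95  68]
 [ 94  95  94  95  95  78  55 101  48  62  68  98  95  97  97  98  98  96  94  89]
 [ 95  95  94  95  96  88  50  94  52  66  92  96  96  95  96  96  97  97  97 105]
 [ 95  96  98 100 104  96  63  77  64  63 108  96  96  96  96  95  99  99  99 103]
 [ 93  94  74  73  69  60  72  70  68  57 106 101 104 111 110 114  89  87  70  62]]
```

```bash
cat >> h.py <<'E'
def blob(img,x0,x1,y0,y1,th):
    g=cv2.resize(img.mean(2)[y0:y1,x0:x1],None,fx=4,fy=4,interpolation=cv2.INTER_CUBIC)
    n,l,st,c=cv2.connectedComponentsWithStats((g<th).astype(np.uint8))
    return [(round((c[i][0]+.5)/4-.5+x0,2),round((c[i][1]+.5)/4-.5+y0,2),int(st[i][4]/16)) for i in range(1,n) if 60<st[i][4]]
E
python3 - <<'E'
from h import *
T=cam("top")
for n in("top0","t_a"):
    im=cv2.imread(f"pics/{n}.png");print(n,"R",blob(im,295,320,247,264,70),"L",blob(im,176,205,260,280,70))
im=cv2.imread("pics/w_a.png");print("wrist hole",blob(im,150,215,300,360,35))
g=cv2.imread("pics/t_a.png").mean(2).astype(int);print(g[262:278,178:210])
E
```

```text
top0 R [(np.float64(297.12), np.float64(255.52), 50), (np.float64(310.54), np.float64(255.03), 139), (np.float64(302.76), np.float64(255.58), 15)] L [(np.float64(193.86), np.float64(262.06), 92), (np.float64(183.89), np.float64(270.2), 17), (np.float64(195.68), np.float64(276.16), 117)]
t_a R [(np.float64(302.16), np.float64(248.5), 63), (np.float64(301.41), np.float64(255.99), 9), (np.float64(310.24), np.float64(254.8), 14), (np.float64(305.0), np.float64(261.82), 51)] L [(np.float64(192.28), np.float64(269.01), 389)]
wrist hole [(np.float64(206.7), np.float64(333.4), 171), (np.float64(176.2), np.float64(329.9), 449), (np.float64(150.28), np.float64(354.97), 8)]
[[ 96  97  97  98  99 100  99  99  99 101 101 102 105 104  86  37  45  44
   43  43  45  44  45  45  44  46  58  60  59  62  44  54]
 [ 96 100 101 104 106 108 107 105 104 101  72  55  68  74  43  40  42  43
   41  44  44  46  38  44  44  47  50  72  77  87  90  93]
 [106 109 108  81  39  22  34  39  84  52  56  54  54  52  44  46  39  51
   51  52  60  58  60  62  62  61  62  93  90  89  89  89]
 [ 38  18  18  20  25  26  19
[... 1000 characters left out ...]
1  62  60  60  60  51  48  48  62]
 [ 47  45  20  23  27  31  27  20  30  88  49  56  91  89  88  68  70  77
   85  52  49  49  48  40  43  37  45  46  43  42  43  43]
 [ 33  42  13  13  17  21  23  35  60  83  88  89  88  87  80  62  62  63
   64  61  37  40  41  42  45  43  43  43  43  43  42  42]
 [ 65  68  86 112 108  81  72 108 105 102  94  84  85  86  90  69  51  57
   58  59  59  40  43  43  43  44  46  45  45  44  44  45]
 [105 105 102 102 102 101 102 101  99  97  88  76  54  77 106 143  46  53
   58  60  60  58  41  42  42  34  25  28  35  45  45  44]
 [ 97  98  98  99  97  99  98  97  98  97 103 144 143 140 140 138  89  49
   55  58  59  61  59  39  43  42  22  17  24  45  42  43]]
```

Emit:
play_rows --pt "0 -14 0 0 0 0" --pt "0 -14 0 0 0 0" --pt "0 0 0 0 0 0" --pt "0 -2 -0.2 0 0 0" --pt "0 -2 -0.2 0 0 0"

```text
time: 4.27
tool_pos: [0.5284, 0.2697, 0.0796]
tool_rot: [0.0, -0.055, 0.998, 0.001]
contact_force: [-0.7, 3.7, -0.7]
gripper_width: -0.002
grasp_force: 1.7
```

Emit:
play_rows --pt "0 -2 -0.2 0 0 0" --pt "0 -2 -0.2 0 0 0" --pt "0 -2 -0.2 0 0 0" --pt "0 -2 -0.2 0 0 0" --pt "0 0 0 0 0 0"

```text
time: 4.68
tool_pos: [0.5293, 0.2619, 0.0804]
tool_rot: [0.0, -0.056, 0.998, -0.0]
contact_force: [0.4, 1.9, 0.2]
gripper_width: 0.001
grasp_force: 1.2
```

Emit:
play_rows --pt "0 10 0 0 0 0" --pt "0 20 0 0 0 0" --pt "0 0 0 0 0 0" --pt "0 0 0 0 0 0" --pt "0 0 0 0 0 0"

```text
time: 5.1
tool_pos: [0.5257, 0.2916, 0.0801]
tool_rot: [-0.0, -0.056, 0.998, -0.001]
contact_force: [0.5, 0.3, 0.2]
gripper_width: 0.003
grasp_force: 0.0
```

Emit:
play_rows --pt "0 0 0 0 0 0" --pt "0 0 0 0 0 0" --pt "0 0 0 0 0 0" --pt "0 0 0 0 0 0" --pt "0 0 0 0 0 0"

```text
time: 5.52
tool_pos: [0.5259, 0.2916, 0.0803]
tool_rot: [-0.0, -0.056, 0.998, -0.0]
contact_force: [-0.0, 0.4, -0.2]
gripper_width: 0.001
grasp_force: 0.0
```

```bash
cat > chk.py <<'E'
from h import *
import sys;n=sys.argv[1]
s,M=tool();w=imaging.grab_frame("wrist");T=cam("top")
print(s["time"],s["tool_pos"].round(4),s["contact_force"].round(1))
cv2.imwrite(f"pics/w_{n}.png",w["image"][:,:,::-1]);cv2.imwrite(f"pics/t_{n}.png",T["image"][:,:,::-1])
R=blob(T["image"],300,340,246,262,70);R=[b for b in R if 9<=b[2]<=25];print("R",R)
L=[b for b in blob(T["image"],185,225,258,276,40) if 5<=b[2]<=25];print("L",L)
H=[b for b in blob(w["image"],120,260,290,380,35) if 250<=b[2]<=900];print("H",H)
def wtri(L,H):
    a,d=ray(T,*L[:2]);b,e=wray(w,s,M,*H[:2]);e=e/np.linalg.norm(e)
    q=np.linalg.lstsq(np.c_[d,-e],b-a,rcond=None)[0];P,Q=a+d*q[0],b+e*q[1]
    return ((P+Q)/2).round(4),round(np.linalg.norm(P-Q),4)
for l in L:
  for h in H:print("tri",wtri(l,h))
for r in R:print("slide from start mm",round((r[0]-302.76)/.409,1),"R pos",onz(T,r[0],r[1],.1).round(4))
E
python3 chk.py b
python3 - <<'E'
from h import *
im=cv2.imread("pics/t_a.png");print([b for b in blob(im,185,225,258,276,40)])
E
```

```text
5.5167 [0.5259 0.2916 0.0803] [-0.   0.4 -0.2]
R [(np.float64(314.35), np.float64(254.53), 14)]
L [(np.float64(206.7), np.float64(258.52), 6), (np.float64(194.66), np.float64(268.93), 12)]
H [(np.float64(175.65), np.float64(329.54), 446)]
tri (array([0.5578, 0.2204, 0.0358]), np.float64(0.0027))
tri (array([0.5304, 0.238 , 0.0806]), np.float64(0.0021))
slide from start mm 28.3 R pos [ 0.5648 -0.0607  0.1   ]
[(np.float64(202.79), np.float64(258.75), 8), (np.float64(185.12), np.float64(271.35), 6), (np.float64(190.81), np.float64(269.38), 12)]
```

Emit:
play_rows --pt "0 -14 0 0 0 0" --pt "0 -14 0 0 0 0" --pt "0 0 0 0 0 0" --pt "0 -2 -0.2 0 0 0" --pt "0 -2 -0.2 0 0 0"

```text
time: 6.03
tool_pos: [0.5295, 0.2599, 0.0808]
tool_rot: [0.0, -0.056, 0.998, 0.001]
contact_force: [-0.2, 3.3, -1.0]
gripper_width: 0.002
grasp_force: 1.4
```

Emit:
play_rows --pt "0 -2 -0.2 0 0 0" --pt "0 -2 -0.2 0 0 0" --pt "0 -2 -0.2 0 0 0" --pt "0 -2 -0.2 0 0 0" --pt "0 0 0 0 0 0"

```text
time: 6.45
tool_pos: [0.5304, 0.2519, 0.0816]
tool_rot: [0.0, -0.056, 0.998, -0.0]
contact_force: [0.2, 2.3, -0.2]
gripper_width: 0.002
grasp_force: 0.8
```

Emit:
play_rows --pt "0 10 0 0 0 0" --pt "0 20 0 0 0 0" --pt "0 0 0 0 0 0" --pt "0 0 0 0 0 0" --pt "0 0 0 0 0 0"

```text
time: 6.87
tool_pos: [0.5268, 0.2818, 0.0813]
tool_rot: [-0.0, -0.056, 0.998, -0.0]
contact_force: [-0.3, -0.2, 0.2]
gripper_width: 0.002
grasp_force: 0.0
```

Emit:
play_rows --pt "0 0 0 0 0 0" --pt "0 0 0 0 0 0" --pt "0 0 0 0 0 0" --pt "0 0 0 0 0 0" --pt "0 0 0 0 0 0"

```text
time: 7.28
tool_pos: [0.527, 0.2816, 0.0815]
tool_rot: [0.0, -0.056, 0.998, -0.0]
contact_force: [-0.5, 0.3, 0.1]
gripper_width: 0.002
grasp_force: 0.0
```

```bash
python3 chk.py c
```

```text
7.2833 [0.527  0.2816 0.0815] [-0.5  0.3  0.1]
R [(np.float64(319.27), np.float64(254.19), 12), (np.float64(310.22), np.float64(259.94), 20)]
L [(np.float64(197.14), np.float64(268.37), 10)]
H [(np.float64(156.46), np.float64(355.91), 535)]
tri (array([0.5321, 0.2272, 0.0985]), np.float64(0.0021))
slide from start mm 40.4 R pos [ 0.5655 -0.0727  0.1   ]
slide from start mm 18.2 R pos [ 0.5516 -0.0504  0.1   ]
```

The hole height is now 98 mm, which is level, with the finger off. I'll rise, move over the marker, and re-check.

Emit:
play_rows --pt "0 5 -20 0 0 0" --pt "0 0 -35 0 0 0" --pt "0 0 -40 0 0 0" --pt "0 0 -40 0 0 0" --pt "0 0 -25 0 0 0"

```text
time: 7.8
tool_pos: [0.5276, 0.2873, 0.2467]
tool_rot: [0.003, -0.056, 0.998, 0.001]
contact_force: [0.5, 0.7, 1.2]
gripper_width: -0.002
grasp_force: 0.0
```

Run:
```python
from h import *
s,M=tool();T=cam("top");S=cam("side");w=imaging.grab_frame("wrist")
print(s["time"],s["tool_pos"])
R=[b for b in blob(T["image"],300,340,246,262,70) if 9<=b[2]<=25];L=[b for b in blob(T["image"],185,225,258,276,40) if 5<=b[2]<=25]
print(R,L)
tt=np.array([.549,.0715,.25]);print("need",need(tt))
cv2.imwrite("pics/s_d.png",S["image"][:,:,::-1]);cv2.imwrite("pics/t_d.png",T["image"][:,:,::-1])
# cap by black colour in top image
print("cap",[b for b in blob(T["image"],240,275,248,275,40)])
cv2.imwrite("pics/w_d.png",w["image"][:,:,::-1])
for z in(.098,.082):print(z,[proj(T,np.array(P)) for P in([.5321,.2272,z],)])
```

```text
7.8 [0.5276147  0.28733807 0.24667794]
[(np.float64(319.27), np.float64(254.19), 13), (np.float64(310.34), np.float64(259.84), 23)] [(np.float64(196.95), np.float64(268.24), 9)]
need [   3.2 -216.9   -4.9]
cap [(np.float64(262.31), np.float64(250.67), 4), (np.float64(245.21), np.float64(253.55), 5), (np.float64(257.39), np.float64(257.58), 11), (np.float64(250.55), np.float64(262.21), 5), (np.float64(258.19), np.float64(265.07), 5), (np.float64(264.37), np.float64(268.79), 4), (np.float64(247.07), np.float64(271.65), 4)]
0.098 [(np.float64(197.53093630766728), np.float64(268.6312721939068))]
0.082 [(np.float64(199.16792063041373), np.float64(268.4909236749907))]
```

Emit:
play_rows --pt "3 -36 0 0 0 0" --pt "0 -36 0 0 0 0" --pt "0 -36 0 0 0 0" --pt "0 -36 0 0 0 0" --pt "0 -36 0 0 0 0"

```text
time: 8.37
tool_pos: [0.5424, 0.1061, 0.2392]
tool_rot: [-0.002, -0.056, 0.998, -0.0]
contact_force: [1.9, -0.9, -0.3]
gripper_width: 0.0
grasp_force: 0.0
```

Emit:
play_rows --pt "0 -36 0 0 0 0" --pt "0 0 0 0 0 0" --pt "0 0 0 0 0 0" --pt "0 0 0 0 0 0" --pt "0 0 0 0 0 0"

```text
time: 8.78
tool_pos: [0.5471, 0.0729, 0.2405]
tool_rot: [-0.001, -0.057, 0.998, 0.0]
contact_force: [-0.3, -1.1, -0.2]
gripper_width: 0.001
grasp_force: 0.0
```

Run:
```python
from h import *
s,M=tool();w=imaging.grab_frame("wrist");S=cam("side")
print(s["time"],s["tool_pos"],s["contact_force"],need([.549,.0715,.214]))
cv2.imwrite("pics/m.png",np.clip(np.hstack([w["image"][230:480,180:480],cv2.resize(S["image"][260:400,270:380],(196,250))])[:,:,::-1]*1.4,0,255).astype(np.uint8))
```

```text
8.7833 [0.54706661 0.07287539 0.24049587] [-0.26186721 -1.10102366 -0.18559015] [-1.5 -1.8 27. ]
```

View pics/m.png

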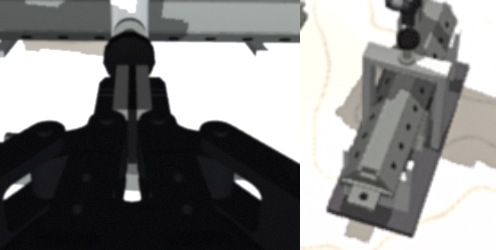

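The picture shows the cap centred under the fingers (cap column 130, fingers 132), with its near edge at the expected row of 265. The lifter is level in the side view. Next I'll press slowly.

Emit:
play_rows --pt "0 -1 6 0 0 0" --pt "0 0 6 0 0 0" --pt "0 0 6 0 0 0" --pt "0 0 6 0 0 0" --pt "0 0 0 0 0 0"

```text
time: 9.3
tool_pos: [0.5466, 0.071, 0.2151]
tool_rot: [-0.002, -0.056, 0.998, 0.0]
contact_force: [0.1, -0.3, -0.5]
gripper_width: 0.001
grasp_force: 0.0
```

Emit:
play_rows --pt "0 0 2 0 0 0" --pt "0 0 2 0 0 0" --pt "0 0 2 0 0 0" --pt "0 0 2 0 0 0" --pt "0 0 0 0 0 0"

```text
time: 9.72
tool_pos: [0.5478, 0.0708, 0.2094]
tool_rot: [0.0, -0.056, 0.998, 0.0]
contact_force: [0.4, 0.4, 0.8]
gripper_width: -0.006
grasp_force: 0.5
```

Emit:
play_rows --pt "0 0 1 0 0 0" --pt "0 0 0 0 0 0" --pt "0 0 0 0 0 0"

```text
time: 9.97
tool_pos: [0.5479, 0.0708, 0.2088]
tool_rot: [0.0, -0.056, 0.998, -0.0]
contact_force: [0.5, 0.2, 1.0]
gripper_width: 0.003
grasp_force: 0.5
```

Emit:
play_rows --pt "0 0 1 0 0 0" --pt "0 0 1 0 0 0" --pt "0 0 0 0 0 0" --pt "0 0 0 0 0 0"

```text
time: 10.3
tool_pos: [0.5479, 0.0708, 0.2066]
tool_rot: [0.0, -0.056, 0.998, -0.0]
contact_force: [0.1, 0.1, 2.2]
gripper_width: 0.003
grasp_force: 0.7
```

Emit:
play_rows --pt "0 0 1 0 0 0" --pt "0 0 0 0 0 0" --pt "0 0 0 0 0 0"

```text
time: 10.55
tool_pos: [0.5479, 0.0708, 0.2058]
tool_rot: [0.0, -0.056, 0.998, -0.0]
contact_force: [-0.5, -0.4, 2.4]
gripper_width: -0.002
grasp_force: 1.3
```

Emit:
play_rows --pt "0 0 1 0 0 0" --pt "0 0 0 0 0 0" --pt "0 0 0 0 0 0"

```text
time: 10.8
tool_pos: [0.5479, 0.0708, 0.2053]
tool_rot: [0.0, -0.056, 0.998, -0.0]
contact_force: [-2.4, -1.0, 4.1]
gripper_width: -0.004
grasp_force: 2.6
```

Emit:
play_rows --pt "0 0 1 0 0 0" --pt "0 0 0 0 0 0" --pt "0 0 0 0 0 0"

```text
time: 11.05
tool_pos: [0.5479, 0.0709, 0.2048]
tool_rot: [0.0, -0.056, 0.998, -0.0]
contact_force: [-2.8, 0.2, 7.1]
gripper_width: -0.001
grasp_force: 3.6
```

```bash
python3 -c "
from h import *
for i in range(3):
    f=cam('top');print(manip.state()['contact_force'].round(1),manip.state()['tool_pos'].round(4))"
```

```text
[-2.3  0.   7.2] [0.5479 0.0709 0.2048]
[-3.  -0.3  7.7] [0.5479 0.0709 0.2048]
[-1.6 -0.3  7.3] [0.5479 0.0708 0.2048]
```

Emit:
play_rows --pt "0 0 0.6 0 0 0" --pt "0 0 0 0 0 0" --pt "0 0 0 0 0 0"

```text
time: 11.45
tool_pos: [0.5479, 0.0709, 0.2045]
tool_rot: [0.0, -0.056, 0.998, -0.0]
contact_force: [-2.4, -0.1, 8.0]
gripper_width: 0.0
grasp_force: 4.2
```

Emit:
play_rows --pt "0 0 -1 0 0 0" --pt "0 0 -1 0 0 0" --pt "0 0 -2 0 0 0" --pt "0 0 -2 0 0 0" --pt "0 0 -3 0 0 0"

```text
time: 11.87
tool_pos: [0.5474, 0.0709, 0.2113]
tool_rot: [-0.001, -0.056, 0.998, 0.0]
contact_force: [-0.7, -0.2, 0.7]
gripper_width: 0.002
grasp_force: 0.2
```

Emit:
play_rows --pt "0 0 -4 0 0 0" --pt "0 0 -6 0 0 0" --pt "0 0 -10 0 0 0" --pt "0 0 -30 0 0 0" --pt "0 0 -30 0 0 0"

```text
time: 12.28
tool_pos: [0.5466, 0.0709, 0.2915]
tool_rot: [-0.002, -0.056, 0.998, 0.0]
contact_force: [-0.4, 0.3, 0.4]
gripper_width: 0.0
grasp_force: 0.0
```

Emit:
play_rows --pt "0 30 -10 0 0 0" --pt "30 30 0 0 0 0" --pt "35 20 0 0 0 0" --pt "35 0 0 0 0 0" --pt "35 0 0 0 0 0"

```text
time: 12.7
tool_pos: [0.4036, 0.1355, 0.3025]
tool_rot: [0.0, -0.057, 0.998, 0.0]
contact_force: [-0.7, -0.7, 0.2]
gripper_width: 0.003
grasp_force: 0.0
```

Emit:
play_rows --pt "0 0 0 0 0 0" --pt "0 0 0 0 0 0" --pt "0 0 0 0 0 0" --pt "0 0 0 0 0 0" --pt "0 0 0 0 0 0"

```text
time: 13.12
tool_pos: [0.4061, 0.1347, 0.3021]
tool_rot: [-0.0, -0.056, 0.998, -0.0]
contact_force: [0.0, -0.5, -0.5]
gripper_width: -0.001
grasp_force: 0.0
```

Run:
```python
from h import *
s,M=tool();T=cam("top");S=cam("side")
print(s["time"],s["tool_pos"],s["contact_force"])
t=T["image"]
print("R",[b for b in blob(t,300,340,246,262,70) if 9<=b[2]<=25],"L",[b for b in blob(t,185,225,258,276,40) if 5<=b[2]<=25])
a=cv2.resize(t[225:300,170:340],(600,265));b=cv2.resize(S["image"][260:415,270:380],(188,265))
cv2.imwrite("pics/f.png",np.clip(np.hstack([a,b])[:,:,::-1]*1.5,0,255).astype(np.uint8))
```

```text
13.1167 [0.40606227 0.13467637 0.30206401] [ 0.0008887  -0.45284142 -0.53734023]
R [(np.float64(319.26), np.float64(254.19), 13)] L [(np.float64(197.0), np.float64(268.4), 7)]
```

View pics/f.png

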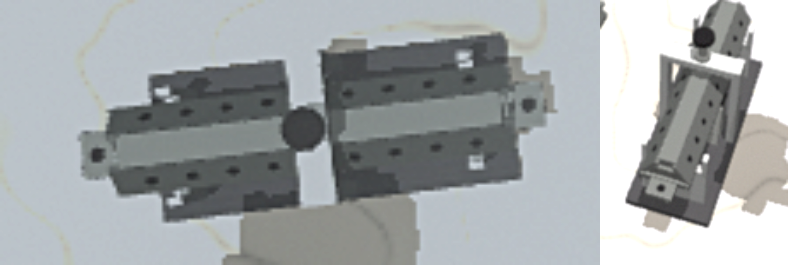

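The final view shows the lifter still level. Its holes are at (319.26,254.19) and (197.0,268.4), the same as before the press. The cap is back up, and the arm is clear.

```bash
python3 -c "
from plant import manip;print(manip.job_done())"
```

```text
the job is handed in; nothing more can be done
None
```

The lifter balances level on the edge by itself. I pressed the marker to about 8 N (roughly 6 N of that on the lifter), it sprang back with the lifter still level, and I handed the job in at about 13 s; I didn't see the mark itself in the pictures.

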